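# Load a thread spool into the carousel and index it one click

### The job

Put the spool of red thread upright into the one empty cup of the thread carousel and press it down, past the drag of the cup's spring shoe, until it bears on the rubber floor with about 10 N, never more than 20 N; leave it down there. Then turn the carousel by its black-headed handle post one click counter-clockwise (seen from above), gently, so that the red spool's cup comes to rest at the yellow pointer, and let go. Leave the other spools and things where they stand.

Things in the scene. Friction and masses are not known exactly. Their poses are not given: they have to be found in the camera images.
- spool_red: spool to load: red thread on a white plastic core and foot, a plain round body 34 mm across over its whole length, 62 mm tall, 60 to 110 g; the foot is bevelled over its lowest 6 mm (29 mm across at the bottom). It stands on the wooden board in a row with the blue and cream spools, about 85 mm apart along the board's y, in any order. Origin: centre of its underside, z up its axis.
- board: wooden board 100 x 260 x 12 mm fixed to the table, on which the three spools stand; origin: centre of its underside, long side along its y.
- carousel: fixed base of the thread carousel: grey round foot under an aluminium wheel (244 mm across, top 38 mm above the table) with six grey cups (43 mm outside, rims 64 mm above the table), 60 degrees apart, 78 mm from the axis. Five hold spools fixed to the wheel (tops 102 mm above the table), none red; one is empty. Hub 32 mm across, top 60 mm up. Origin: on the wheel's axis at table level.
- pointer (a point): top centre of the yellow pointer, 50 mm above the table, fixed to the base just outside the wheel, 145 mm from the axis, 60 degrees counter-clockwise (from above) of the empty cup's starting place: here the loaded cup must come to rest.
- wheel (a joint): wheel angle (rad), 0 at the start, growing counter-clockwise from above. Click stops at 0, 1.047 (empty cup at the pointer) and 2.094 (one too many); end stops 0.12 beyond. A spring resists the first half of each click, 0.52 rad (0.5 N m at most, some 5 N at the handle post), then pulls the wheel on to the next stop by itself; it is damped and does not run past it.
- seat (a point): centre of the empty cup at the lowest place its floor can have, on the wheel, 78 mm from its axis, 40 mm above the table; x points to the wheel's axis, z up. The bore is straight, 35.5 mm wide, its rim 24 mm above this point; a released spool may lean in it by up to 0.08 rad. The true floor, a rubber pad on a screw collar, lies 0 to 5 mm above this point: its setting differs each time and is not measured, so it must be felt.
- pad (a joint): compression (m) of the rubber pad that is the floor of the empty cup: 0 free, 0.001 at 10 N, 0.002 at 20 N (too much), 0.003 at most; the weight of a spool alone gives about 0.0001. The reading is noisy.
- shoe_nose (a point): nose of the rounded brass spring shoe in the empty cup, 14 mm above point seat, on the hub side, 3 mm into the bore. It presses the spool to the opposite wall with about 7 N. As the spool's foot goes from about 18 to 8 mm above seat the push rises for a moment to some 8 to 18 N, differing from case to case; below that there is a drag of up to 10 N while sliding, gone at a standstill, until the force climbs at the floor.
- post_top (a point): top centre of the handle post on the wheel's rim, 130 mm above the table, 106 mm from the axis, a quarter turn clockwise from the empty cup. An upright steel rod, 14 mm across, with a black head 18 mm across over the top 32 mm; the top 28 mm stand above the spools in the wheel. Push it along its circle or pinch it.
- spool_blue: thread spool of the same shape with blue thread (a bystander). Origin: centre of its underside
- spool_cream: thread spool of the same shape with cream thread (a bystander). Origin: centre of its underside
- oil_bottle: clear oil bottle with a red cap, 40 mm across, 110 mm tall, standing; origin under its centre (a bystander)
- wax_jar: amber jar with a steel cap, 60 mm across, 50 mm tall, standing; origin under its centre (a bystander)
- screwdriver: yellow screwdriver 170 mm long, lying along its x axis; origin at mid length, on the underside (a bystander)
- brush: wooden brush 160 mm long, lying along its x axis; origin at mid length, on the underside (a bystander)
- chalk_tin: flat green tin 70 x 45 x 22 mm; origin under its centre (a bystander)

How it is judged:
On the way, in this order (a step that is already met when the one before it is completed fails the run):
1. the red spool stands upright in the empty cup, within 3 mm of its centre, and is pressed on the cup's rubber floor with at least 5 N, while the wheel is still at its first stop (horizontal distance between spool_red and seat below 0.003 m and z of spool_red in the frame of seat between -0.004 and 0.007 m and angle between spool_red's own z axis and vertical below 0.12 rad and value of joint pad above 0.0005 m and value of joint wheel below 0.2 rad), for 0.2 s.
2. the wheel has been turned to the next stop (value of joint wheel between 0.9472 and 1.1472 rad), for 0.2 s.
At the end, for the whole second after the job is handed in: The red spool is down in its cup (its underside at most 7 mm above the floor's lowest place), centre within 3 mm of the cup's, tilted less than 0.12 rad; the wheel rests one click on, at 1.047 rad within 0.1 rad, and nothing moves (all of step 2 and horizontal distance between spool_red and seat below 0.003 m and z of spool_red in the frame of seat between -0.004 and 0.007 m and angle between spool_red's own z axis and vertical below 0.12 rad and velocity of joint wheel between -0.05 and 0.05 rad/s and linear speed of spool_red below 0.02 m/s); the robot touches nothing.
It fails at once if the red spool presses on the rubber floor of the cup with more than 20 N (pad compressed by over 2 mm) (value of joint pad above 0.002 m).
It fails at once if the red spool presses on the carousel, floor and walls and shoe added up, with more than 50 N (contact force between spool_red and carousel above 50 N).
It fails at once if the robot presses on the carousel itself with more than 20 N (contact force between any of the fingers, the arm and carousel above 20 N).
It fails at once if the wheel is turned towards the second click (beyond 1.5 rad) (value of joint wheel above 1.5 rad).
It fails at once if another spool or a bystander is moved by more than 20 mm, or a standing one is tipped (distance of any of spool_blue, spool_cream, oil_bottle, wax_jar, screwdriver, brush, chalk_tin from where it was at the start of the episode above 0.02 m or angle between any of spool_blue, spool_cream, oil_bottle, wax_jar's own z axis and vertical above 0.4 rad).
It also fails if it takes over 72 s, if anything falls off the work surface, if the arm or the gripper's body presses on something with over 40 N, if the wrist force passes 120 N, or if a joint passes its speed limit or range.

### The arm

A 6-joint arm with a two-finger parallel gripper is mounted at the origin on the work surface. World frame = base frame: x ahead of the robot, y to its left, z up, the work surface at z = 0. Lengths are in m, angles in rad, forces in N, time in s.
With the tool pointing down it reaches from about 0.2 to 0.875 m from the base axis. Payload 3.4 kg.
Tool frame: the origin (TCP) lies where the fingers leave the gripper's body, on its centre line; the fingertips stand 97 mm ahead of it and the grasp point (between the pads) lies 78 mm ahead of it; x points along the fingers, y is the direction in which the jaws open and shut, and the axes are right-handed (so a half turn about x gives the same grasp; the last joint's range is limited). The gripper opens to 94 mm and grips with 3 to 60 N. Pads are 16 mm wide; open, the fingers measure 119 mm over their backs; the gripper's body (75 mm by 177 mm) begins 78 mm behind the grasp point.
Start: joints at [1.178, 0.276, 1.505, -0, 1.361, -0.121], TCP at [0.154, 0.554, 0.303] pointing down, gripper open.
Joint ranges: [-2.89, 2.89], [-0.75, 2.08], [0.22, 2.7], [-1.18, 4.32], [0.11, 2.71], [-2.7, 2.7]. Speed limits (rad/s): [2.57, 2.57, 3.14, 3.14, 3.14, 3.14].

### API

Orientations are given as [roll, pitch, yaw] about the fixed x, y, z axes, in that order (R = Rz(yaw) Ry(pitch) Rx(roll)).
In Python, from station import manip gives the robot as it stands.
- The arm moves only by the tool drive_tool, never from a script. Its argument "rows" is a list of rows, each a list of 3 entries, a list of its own where there are three numbers: the shift along the tool's x, y, z in m, then the turn about the tool's x in degrees, then the finger opening in m, from 0 to 0.094. A call has 1 to 8 rows; each row shifts and turns the commanded pose from where the row before left it, along the tool's axes as they then stand; what a row does not reach is not made up. A row lasts 1/10 s, in which the tool goes at most 50 mm and 8.59 degrees, less where a joint would pass 70% of its speed; a pose out of reach is approached as far as the arm can. A call with a gripper value outside its range is refused whole. The fingers move at their own pace and stop on an object; the grip force is fixed at half the most. Time passes only in rows, so rows that do not move let the fingers close. It gives the time, the measured TCP pose, the force and the opening at its end, in the units of the state.
- manip.get_state(): the state, without advancing time (a new reading comes with each control period).
- manip.capture(name): name is "side" or "top"; returns a dict with "img" (384x512x3 uint8, blue, green, red), "K" (3x3 intrinsics, pixels), "dist_coeffs" ([k1, k2, p1, p2, k3] as OpenCV has them; the pictures are not rectified), "extrinsics" (4x4, takes a point from world to camera coordinates). Camera axes: x right, y down, z forward; pixel columns grow to the right and rows downward; lengths in m; the calibration is good to about 2 mm. A picture is of the moment at which its call begins. There is no depth.
- manip.sign_off(): hands the job in, once; it reports no verdict.
The state is a dict: "t": time; "joints": joint angles; "qd": joint speeds; "tau": joint torques, N m; "tool_pos": TCP position; "eef_rot": TCP orientation; "wrist_force": force on the tool from outside, world axes, zero at the start; "torque": the same for the moment, N m; "grip_width": finger opening in m.
Only numpy, scipy, OpenCV 4.12 (cv2) and the standard library are available. Lean on these libraries where they do the work, as an engineer would, in place of code of your own. Each camera call takes 0.05 s, during which the arm holds its last target. There are 200 camera calls.

## Working session

There is one attempt and no reset: what is moved stays moved. The work goes in short steps, Python scripts to look and compute and a tool call to move; the robot and the scene stay as the last step left them, time stands still between calls to the robot, and variables do not carry over. Pictures are saved under pics/ and viewed, about 8 in all and at most 12, crops included, and the job is handed in when it is done.

Besides the shell and the picture viewer there is one more tool, called after "Emit:" as name([rows], argument=value, ...), one row to a line, values as JSON. drive_tool: Moves the arm, as the interface text tells. Its arguments: {"type":"object","properties":{"rows":{"type":"array","items":{"type":"array"}}},"required":["rows"]}

```bash
ls; mkdir -p pics; python3 - <<'E'
from station import manip
import cv2,numpy as np
for n in("side","top"):
    c=manip.capture(n);cv2.imwrite(f"pics/{n}0.png",c["img"]);print(n,c["K"],c["dist_coeffs"],np.round(c["extrinsics"],4).tolist())
    np.savez(n+"0.npz",**c)
s=manip.get_state();print(s)
E
```

```text
pics
side [[354.77536125   0.         252.15115903]
 [  0.         354.77536125 190.24994798]
 [  0.           0.           1.        ]] [0.02547148 0.         0.         0.         0.        ] [[0.8275, -0.5614, 0.0102, -0.4582], [-0.4131, -0.6211, -0.666, 0.347], [0.3802, 0.5469, -0.7459, 0.7852], [0.0, 0.0, 0.0, 1.0]]
top [[355.022557     0.         247.61801813]
 [  0.         355.022557   186.63316354]
 [  0.           0.           1.        ]] [-0.10453436  0.          0.          0.          0.        ] [[0.0287, -0.9995, -0.0095, 0.0168], [-0.9881, -0.0269, -0.1513, 0.5989], [0.151, 0.0138, -0.9884, 1.1281], [0.0, 0.0, 0.0, 1.0]]
{'t': 0.1, 'joints': array([ 1.17801415e+00,  2.76520210e-01,  1.50595273e+00, -2.19475679e-05,
        1.36068514e+00, -1.21006430e-01]), 'qd': array([ 0.00037044, -0.00083368, -0.00254942, -0.00019802, -0.00060184,
       -0.00095388]), 'tau': array([ 3.06591552e-03, -4.05453622e+01, -2.37781227e+01,  7.01861875e-02,
        2.97792431e-02, -6.61577656e-05]), 'tool_pos': array([0.15424261, 0.55358523, 0.30191914]), 'eef_rot': array([-1.67809631,  1.56923076, -1.94986747]), 'wrist_force': array([ 0.17904669, -0.00358307, -0.33560198]), 'torque': array([ 0.03447313,  0.00237088, -0.03776297]), 'grip_width': 0.09354887083260136}
```

View pics/side0.png

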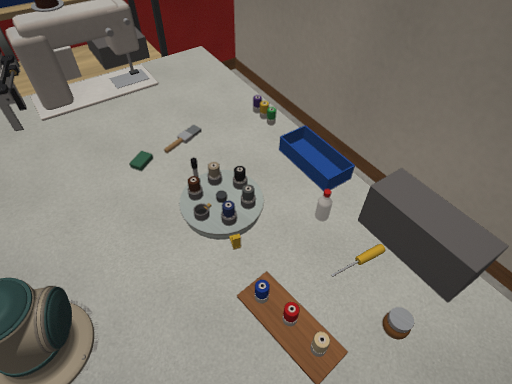

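View pics/top0.png

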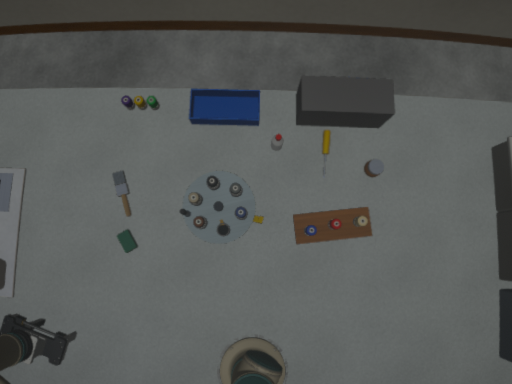

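The side view shows the empty cup at about (201,211), the pointer at (235,241), the post head at (193,160) and the red spool at (291,311). In the top view the cup is at (223,229), the pointer at (258,219), the post at (184,212) and the red spool at (336,224). The bottom-to-right direction in the top view is counter-clockwise, which agrees with the task. Next I'll measure and look at enlarged crops.

```bash
cat > h.py <<'E'
import cv2,numpy as np
def load(n): return dict(np.load(n+".npz"))
def cast(c,uv,z):
    uv=np.array(uv,float).reshape(-1,1,2)
    n=cv2.undistortPoints(uv,c["K"],c["dist_coeffs"])[:,0]
    E=c["extrinsics"];R,t=E[:3,:3],E[:3,3];o=-R.T@t
    d=np.c_[n,np.ones(len(n))]@R
    return o+d*((z-o[2])/d[:,2])[:,None]
def ray(c,uv):
    a=cast(c,uv,0.)[0];b=cast(c,uv,.2)[0];return a,(b-a)/np.linalg.norm(b-a)
def tri(cs,uvs):
    A=np.zeros((3,3));b=np.zeros(3);rs=[ray(c,u) for c,u in zip(cs,uvs)]
    for a,d in rs: P=np.eye(3)-np.outer(d,d);A+=P;b+=P@a
    x=np.linalg.solve(A,b);return x,[1000*np.linalg.norm((np.eye(3)-np.outer(d,d))@(x-a)) for a,d in rs]
def proj(c,p):
    E=c["extrinsics"];return cv2.projectPoints(np.array(p,float).reshape(-1,3),cv2.Rodrigues(E[:3,:3])[0],E[:3,3],c["K"],c["dist_coeffs"])[0][:,0]
E
python3 - <<'E'
from h import *
s,t=load("side0"),load("top0")
a=cv2.resize(s["img"][145:255,170:275],None,fx=5,fy=5,interpolation=cv2.INTER_CUBIC)
b=cv2.resize(t["img"][165:250,175:270],None,fx=5,fy=5,interpolation=cv2.INTER_CUBIC)
b=b[:, :]
cv2.imwrite("pics/c1.png",cv2.resize(a,None,fx=1,fy=1));cv2.imwrite("pics/c2.png",b)
def blob(c,lo,hi,roi):
    x0,y0,x1,y1=roi;h=cv2.cvtColor(c["img"],cv2.COLOR_BGR2HSV)[y0:y1,x0:x1]
    m=cv2.inRange(h,lo,hi)
    if lo[0]==0: m|=cv2.inRange(h,(172,lo[1],lo[2]),(180,255,255))
    k,l,st,ce=cv2.connectedComponentsWithStats(m);i=1+np.argmax(st[1:,4]);return ce[i]+[x0,y0],st[i]+np.array([x0,y0,0,0,0])
for nm,lo,hi,rs,rt in [("yel",(20,120,80),(35,255,255),(225,230,245,255),(250,210,268,228)),("red",(0,120,60),(8,255,255),(275,295,305,330),(325,212,348,236))]:
    u=blob(s,lo,hi,rs);v=blob(t,lo,hi,rt);print(nm,u,v,tri([s,t],[u[0],v[0]]))
# coarse: pts
for nm,u,v in [("post",(193,160),(184,212)),("cup",(201,211),(223,229)),("hub",(222,196),(218.5,206))]:
    print(nm,tri([s,t],[u,v]))
E
```

```text
yel (array([235.09166667, 240.33333333]), array([229, 234,  12,  15, 120])) (array([257.85185185, 219.03703704]), array([253, 216,  10,   7,  54])) (array([ 0.49461049, -0.00366034,  0.01394216]), [np.float64(0.5014981596022108), np.float64(0.5014981596021711)])
red (array([290.71162791, 312.0744186 ]), array([283, 302,  17,  20, 215])) (array([335.80519481, 223.83116883]), array([331, 219,  11,  11,  77])) (array([ 0.48243701, -0.25588158,  0.05600995]), [np.float64(0.030420083921595415), np.float64(0.03042008392160942)])
post (array([0.5021108 , 0.22427679, 0.12862019]), [np.float64(0.20604621054698447), np.float64(0.2060462105469575)])
cup (array([0.45639932, 0.10935098, 0.04980685]), [np.float64(0.03712437010477006), np.float64(0.03712437010484477)])
hub (array([0.5323871 , 0.12657006, 0.0475541 ]), [np.float64(1.4048628161838728), np.float64(1.4048628161839558)])
```

View pics/c1.png

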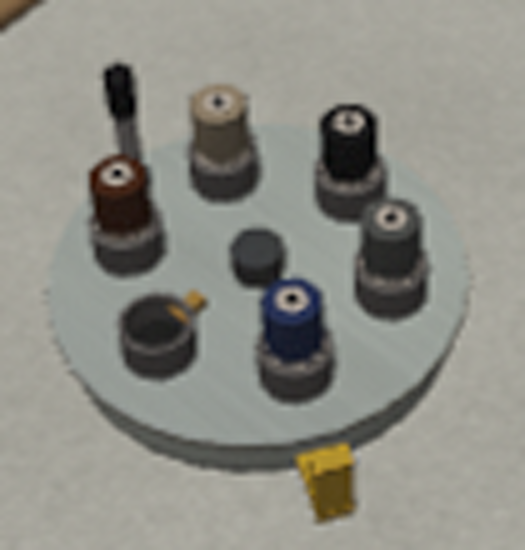

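View pics/c2.png

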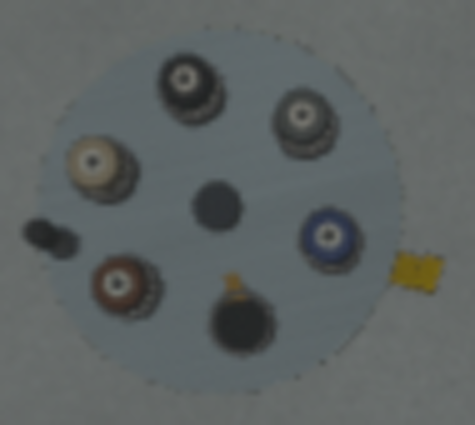

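The crops show five spool tops with dark centre holes, plus the empty cup with the brass shoe on its hub side. I'll fit the carousel centre and angle from the five tops at z = 0.102 in each view, and check against the cup, post and pointer.

```bash
python3 - <<'E'
from h import *
s,t=load("side0"),load("top0")
f=lambda L,o:np.array(L,float)/5-.4+np.array(o)
# ccw order after the empty cup: blue, grey, black, cream, brown
S=f([(291,298),(391,217),(349,121),(218,103),(117,174)],(170,145))
T=f([(329,235),(303,114),(184,78),(92,161),(117,284)],(175,165))
for nm,c,P,hub,cup,post in [("s",s,S,f([(257,245)],(170,145)),f([(158,317)],(170,145)),f([(118,72)],(170,145))),("t",t,T,f([(218,207)],(175,165)),f([(242,323)],(175,165)),f([(40,233)],(175,165)))]:
    W=cast(c,P,.102);z=W[:,0]+1j*W[:,1]
    e=np.exp(1j*np.pi/3*np.arange(1,6))
    A=np.c_[np.ones(5),e];sol=np.linalg.lstsq(A,z,rcond=None)[0]
    C,a=sol;res=z-A@sol
    u=a/abs(a)
    print(nm,"C",C,"r",abs(a),"th",np.degrees(np.angle(a)),"res mm",np.round(abs(res)*1e3,1))
    print(" cup pred",C+.078*u,"meas",cast(c,cup,.064)[0],"hub",cast(c,hub,.06)[0])
    print(" post pred",C-1j*.106*u,"meas",cast(c,post,.130)[0], "ptr pred",C+.145*u*np.exp(1j*np.pi/3))
# red spool top: white ring centre
for n,c,r in[("s",s,(275,295,310,330)),("t",t,(322,210,350,238))]:
    x0,y0,x1,y1=r;cr=c["img"][y0:y1,x0:x1];h=cv2.cvtColor(cr,cv2.COLOR_BGR2HSV)
    m=cv2.inRange(h,(0,0,95 if n=="t" else 150),(180,110,255));k,l,st,ce=cv2.connectedComponentsWithStats(m)
    for i in range(1,k):
        if 2<st[i,4]<120: print(n,ce[i]+[x0,y0],st[i],cast(c,ce[i]+[x0,y0],.074)[0])
a=cv2.resize(s["img"][275:365,235:350],None,fx=4,fy=4,interpolation=cv2.INTER_CUBIC)
b=cv2.resize(t["img"][205:245,292:375],(460,222),interpolation=cv2.INTER_CUBIC)
cv2.imwrite("pics/r.png",np.vstack([a,b]))
E
```

```text
s C (0.5308517453395218+0.12546645094779832j) r 0.07760904819818877 th -165.5767401080712 res mm [0.5 0.3 0.6 0.9 0.5]
 cup pred (0.45531013976510326+0.10603797115037293j) meas [0.45757227 0.1075873  0.064     ] hub [0.53099108 0.1257808  0.06      ]
 post pred (0.5044489394609694+0.2281255559591877j) meas [0.50414191 0.22614588 0.13      ] ptr pred (0.49191507059297956-0.014207939545527154j)
t C (0.5312325282520588+0.1281164053404228j) r 0.07839567267606717 th -165.57713202514216 res mm [0.4 0.4 0.2 0.3 0.4]
 cup pred (0.455690789783879+0.10868844226641208j) meas [0.45536003 0.10818438 0.064     ] hub [0.52988991 0.12693628 0.06      ]
 post pred (0.5048304245873776+0.2307756909510261j) meas [0.50412652 0.22852554 0.13      ] ptr pred (0.492294898099616-0.011557718813307166j)
s [291.33333333 308.2       ] [13 10  8  7 30] [ 0.48281816 -0.25491414  0.074     ]
t [325. 210.] [0 0 7 1 7] [ 0.52492292 -0.21686525  0.074     ]
t [336.05882353 223.        ] [12 11  5  5 17] [ 0.48416881 -0.25244904  0.074     ]
```

View pics/r.png

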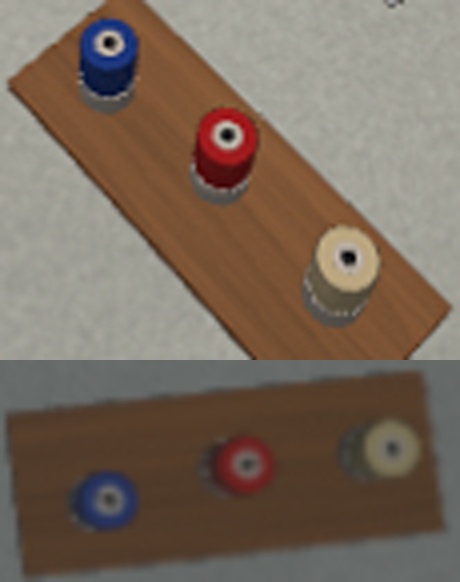

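```bash
cat >> h.py <<'E'
from scipy.spatial.transform import Rotation as Ro
def rep(target=None):
    from station import manip
    s=manip.get_state();R=Ro.from_euler("xyz",s["eef_rot"]).as_matrix()
    print("t",round(s["t"],2),"pos",np.round(s["tool_pos"],4),"F",np.round(s["wrist_force"],1),"w",round(s["grip_width"],4),"j",np.round(s["joints"],2))
    print("tool y",np.round(R[:,1],3),"z",np.round(R[:,2],3),"x",np.round(R[:,0],4))
    if target is not None: print("shift tool xyz mm",np.round(1000*R.T@(np.array(target)-s["tool_pos"]),1))
    return s,R
E
python3 -c "
from h import *
rep([.4835,-.2537,.25])"
```

```text
t 0.1 pos [0.1542 0.5536 0.3019] F [ 0.2 -0.  -0.3] w 0.0935 j [ 1.18  0.28  1.51 -0.    1.36 -0.12]
tool y [ 0.268  0.963 -0.002] z [ 0.963 -0.268 -0.   ] x [-6.0e-04 -1.5e-03 -1.0e+00]
shift tool xyz mm [  52.9 -689.2  533.9]
```

Emit:
drive_tool([
  [[0,-0.0345,0.0267],0,0.094],
  [[0,-0.0345,0.0267],0,0.094],
  [[0,-0.0345,0.0267],0,0.094],
  [[0,-0.0345,0.0267],0,0.094],
  [[0,-0.0345,0.0267],0,0.094],
  [[0,-0.0345,0.0267],0,0.094],
  [[0,-0.0345,0.0267],0,0.094],
  [[0,-0.0345,0.0267],0,0.094],
])

```text
t: 0.9
tool_pos: [0.286, 0.229, 0.3025]
eef_rot: [-0.064, 1.571, -0.335]
wrist_force: [1.3, 0.4, -0.5]
grip_width: 0.0941
```

Emit:
drive_tool([
  [[0,-0.0345,0.0267],0,0.06],
  [[0,-0.0345,0.0267],0,0.06],
  [[0,-0.0345,0.0267],0,0.06],
  [[0,-0.0345,0.0267],0,0.06],
  [[0,-0.0345,0.0267],0,0.06],
  [[0,-0.0345,0.0267],0,0.06],
  [[0,-0.0345,0.0267],0,0.06],
  [[0,-0.0345,0.0267],0,0.06],
])

```text
t: 1.7
tool_pos: [0.4178, -0.0943, 0.3025]
eef_rot: [1.98, 1.57, 1.707]
wrist_force: [0.4, 0.2, 0.2]
grip_width: 0.0601
```

Emit:
drive_tool([
  [[0,-0.0345,0.0267],0,0.06],
  [[0,-0.0345,0.0267],0,0.06],
  [[0,-0.0345,0.0267],0,0.06],
  [[0,-0.0345,0.0267],0,0.06],
])

```text
t: 2.1
tool_pos: [0.4837, -0.2558, 0.3021]
eef_rot: [2.423, 1.57, 2.151]
wrist_force: [0.7, 0.6, -0.7]
grip_width: 0.0601
```

Emit:
drive_tool([
  [[0,0,0],8.57,0.06],
  [[0,0,0],8.57,0.06],
  [[0,0,0],8.57,0.06],
  [[0,0,0],8.57,0.06],
  [[0,0,0],8.57,0.06],
  [[0,0,0],8.57,0.06],
  [[0,0,0],8.57,0.06],
  [[0,0,0],0,0.06],
])

```text
t: 2.9
tool_pos: [0.4833, -0.254, 0.3022]
eef_rot: [-2.543, 1.57, 2.422]
wrist_force: [0.9, -0.1, -0.2]
grip_width: 0.0599
```

```bash
python3 -c "
from h import *
rep([.4835,-.2537,.22])"
```

```text
t 2.9 pos [ 0.4833 -0.254   0.3022] F [ 0.9 -0.1 -0.2] w 0.0599 j [-0.61  0.23  1.57  0.    1.34 -0.86]
tool y [ 0.968  0.25  -0.001] z [ 0.25  -0.968 -0.001] x [-8.e-04  7.e-04 -1.e+00]
shift tool xyz mm [82.2  0.3 -0.2]
```

Emit:
drive_tool([
  [[0.04,0,0],0,0.06],
  [[0.04,0,0],0,0.06],
  [[0.04,0,0],0,0.06],
  [[0.03,0,0],0,0.06],
  [[0.014,0,0],0,0.06],
  [[0,0,0],0,0.06],
  [[0,0,0],0,0.03],
  [[0,0,0],0,0.03],
])

```text
t: 3.7
tool_pos: [0.4843, -0.2546, 0.1398]
eef_rot: [0.745, 1.568, -0.573]
wrist_force: [0.1, 0.3, 0.0]
grip_width: 0.0476
```

Emit:
drive_tool([
  [[0,0,0],0,0.03],
  [[0,0,0],0,0.03],
  [[0,0,0],0,0.03],
])

```text
t: 4.0
tool_pos: [0.484, -0.2544, 0.1397]
eef_rot: [0.724, 1.569, -0.594]
wrist_force: [-0.4, 0.5, 4.5]
grip_width: 0.0337
```

Emit:
drive_tool([
  [[0,0,0],0,0.06],
  [[0,0,0],0,0.06],
  [[0,0,0],0,0.06],
  [[0,0,0],-8.5,0.06],
  [[0,0,0],-8.5,0.06],
  [[0,0,0],-8.5,0.06],
  [[0,0,0],-8.5,0.06],
  [[0,0,0],-8.5,0.06],
])

```text
t: 4.8
tool_pos: [0.4834, -0.254, 0.1384]
eef_rot: [2.967, 1.57, 2.396]
wrist_force: [0.3, -0.7, -0.6]
grip_width: 0.06
```

Emit:
drive_tool([
  [[0,0,0],-8.5,0.06],
  [[0,0,0],-8.5,0.06],
  [[0,0,0],-8.5,0.06],
  [[0,0,0],-8.5,0.06],
  [[0,0,0],-8.5,0.06],
  [[0,0,0],-5,0.06],
  [[0,0,0],0,0.06],
  [[0,0,0],0,0.03],
])

```text
t: 5.6
tool_pos: [0.4835, -0.254, 0.1385]
eef_rot: [1.915, 1.57, 2.165]
wrist_force: [-0.4, 0.7, -0.0]
grip_width: 0.0546
```

Emit:
drive_tool([
  [[0,0,0],0,0.03],
  [[0,0,0],0,0.03],
  [[0,0,0],0,0.03],
  [[0,0,0],0,0.03],
  [[-0.01,0,0],0,0.03],
  [[-0.03,0,0],0,0.03],
  [[-0.04,0,0],0,0.03],
  [[-0.03,0,0],0,0.03],
])

```text
t: 6.4
tool_pos: [0.4838, -0.2543, 0.2513]
eef_rot: [-0.808, 1.569, -0.556]
wrist_force: [0.8, -0.9, -1.3]
grip_width: 0.0333
```

```bash
python3 -c "
from h import *
rep([.4555,.1073,.25])"
```

```text
t 6.4 pos [ 0.4838 -0.2543  0.2513] F [ 0.8 -0.9 -1.3] w 0.0333 j [-0.61  0.27  1.65  0.    1.22 -2.43]
tool y [-0.249  0.968 -0.002] z [0.968 0.249 0.001] x [ 0.0018 -0.0011 -1.    ]
shift tool xyz mm [  0.9 357.2  62.7]
```

Emit:
drive_tool([
  [[0,0.02,0.0035],0,0.03],
  [[0,0.04,0.007],0,0.03],
  [[0,0.04,0.007],0,0.03],
  [[0,0.04,0.007],0,0.03],
  [[0,0.04,0.007],0,0.03],
  [[0,0.04,0.007],0,0.03],
  [[0,0.04,0.007],0,0.03],
  [[0,0.04,0.007],0,0.03],
])

```text
t: 7.2
tool_pos: [0.4579, 0.0517, 0.248]
eef_rot: [2.57, 1.569, 2.822]
wrist_force: [1.3, 0.1, -0.8]
grip_width: 0.0333
```

Emit:
drive_tool([
  [[0,0.04,0.007],0,0.03],
  [[0,0.0172,0.0032],0,0.03],
  [[0,0,0],0,0.03],
  [[0,0,0],0,0.03],
])

```text
t: 7.6
tool_pos: [0.4543, 0.1076, 0.2482]
eef_rot: [-2.945, 1.569, -2.691]
wrist_force: [0.2, -0.3, -0.8]
grip_width: 0.0337
```

```bash
python3 - <<'E'
from h import *
from station import manip
for n in("side","top"): np.savez(n+"1.npz",**manip.capture(n))
s,t=load("side1"),load("top1")
S,R=rep([.4555,.1073,.22])
tp=S["tool_pos"];b=tp-[0,0,.078+.048]
print("bottom pred",b,proj(s,[b,b+[0,0,.062]]),proj(t,[b]))
# red in side view
h=cv2.cvtColor(s["img"],cv2.COLOR_BGR2HSV)[120:230,160:270]
m=cv2.inRange(h,(0,120,50),(8,255,255))|cv2.inRange(h,(172,120,50),(180,255,255));k,l,st,ce=cv2.connectedComponentsWithStats(m);i=1+np.argmax(st[1:,4]);print(ce[i]+[160,120],st[i])
a=cv2.resize(s["img"][120:230,160:270],None,fx=5,fy=5,interpolation=cv2.INTER_CUBIC)
cv2.imwrite("pics/g.png",a)
E
```

```text
t 7.7 pos [0.4548 0.1067 0.2484] F [ 0.8  0.1 -0.7] w 0.0334 j [ 0.08  0.15  1.81 -0.    1.18 -1.74]
tool y [-0.249  0.969 -0.   ] z [ 0.969  0.249 -0.001] x [-8.e-04 -5.e-04 -1.e+00]
shift tool xyz mm [28.4  0.4  0.8]
bottom pred [0.45484733 0.10674211 0.12235805] [[198.26620674 194.5858837 ]
 [195.68257124 178.13757158]] [[221.96610226 228.75709398]]
[193.22608696 184.05217391] [ 29  55  10  18 115]
```

View pics/g.png

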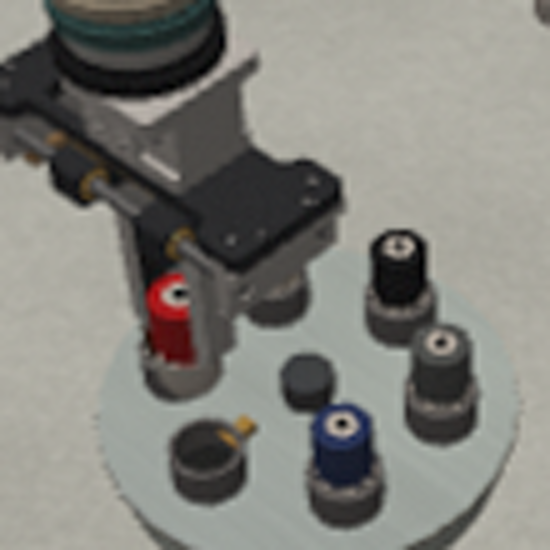

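The red spool hangs beside the cup in the view. Its top hole is at crop (178,292) against (180,293) predicted, so the tool and the side camera agree to about 1 mm. I'll make the roughly 1 mm correction and start down.

Emit:
drive_tool([
  [[0.01,-0.0004,0.0009],0,0.03],
  [[0.02,0,0],0,0.03],
  [[0.015,0,0],0,0.03],
  [[0.009,0,0],0,0.03],
  [[0,0,0],0,0.03],
  [[0,0,0],0,0.03],
])

```text
t: 8.3
tool_pos: [0.4565, 0.1069, 0.1947]
eef_rot: [0.486, 1.571, 0.738]
wrist_force: [0.8, 0.2, -0.3]
grip_width: 0.0335
```

Emit:
drive_tool([
  [[0.002,0,0],0,0.03],
  [[0.002,0,0],0,0.03],
  [[0.002,0,0],0,0.03],
  [[0,0,0],0,0.03],
])

```text
t: 8.7
tool_pos: [0.4561, 0.1073, 0.1886]
eef_rot: [2.241, 1.571, 2.493]
wrist_force: [-0.5, 0.5, -0.9]
grip_width: 0.0337
```

```bash
python3 - <<'E'
from h import *
from station import manip
for n in("side",): np.savez(n+"2.npz",**manip.capture(n))
s=load("side2")
S,R=rep([.4558,.1065,.22]);tp=S["tool_pos"];b=tp-[0,0,.078+.048]
print(b,"torque",S["torque"])
cv2.imwrite("pics/g2.png",cv2.resize(s["img"][165:235,165:245],None,fx=7,fy=7,interpolation=cv2.INTER_CUBIC))
print((proj(s,[b+[0,0,.062],[.4553,.106,.064]])-[165,165]+.43)*7)
E
```

```text
t 8.75 pos [0.4561 0.1073 0.1887] F [ 0.1  0.2 -0.6] w 0.0336 j [ 0.08  0.22  1.9   0.    1.03 -1.74]
tool y [-0.249  0.968  0.   ] z [0.968 0.249 0.   ] x [ 0.e+00  1.e-04 -1.e+00]
shift tool xyz mm [-31.3  -0.7  -0.5]
[0.45610903 0.10732766 0.06267358] torque [ 0.09112271 -0.00841277  0.04463981]
[[237.48422415 203.61659258]
 [253.22896372 309.17218491]]
```

View pics/g2.png

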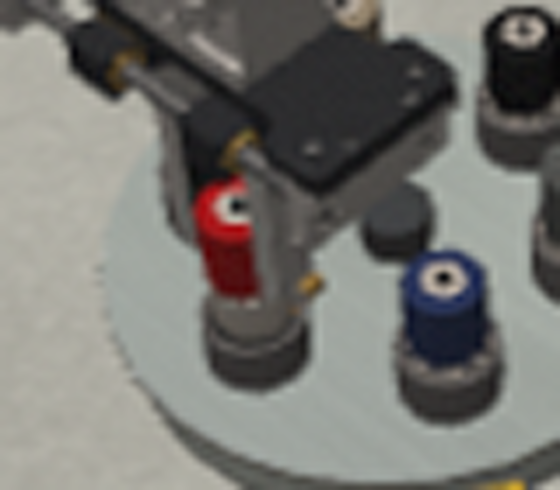

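The spool foot is at the cup mouth, with foot centre at about x=254 and cup centre at about x=257 in the crop (about 1 mm apart). The force is about zero. I'll continue down slowly.

Emit:
drive_tool([
  [[0.0015,0,0],0,0.03],
  [[0.0015,0,0],0,0.03],
  [[0.0015,0,0],0,0.03],
])

```text
t: 9.05
tool_pos: [0.4562, 0.1073, 0.184]
eef_rot: [1.091, 1.571, 1.343]
wrist_force: [0.3, -0.4, -1.4]
grip_width: 0.0337
```

Emit:
drive_tool([
  [[0.0015,0,0],0,0.03],
  [[0.0015,0,0],0,0.03],
])

```text
t: 9.25
tool_pos: [0.4559, 0.1072, 0.181]
eef_rot: [2.942, 1.57, -3.089]
wrist_force: [-0.9, -0.6, 0.9]
grip_width: 0.0336
```

Emit:
drive_tool([
  [[0.0015,0,0],0,0.03],
  [[0.0015,0,0],0,0.03],
])

```text
t: 9.45
tool_pos: [0.4553, 0.1071, 0.1781]
eef_rot: [3.066, 1.569, -2.965]
wrist_force: [-2.8, -0.8, 3.8]
grip_width: 0.0335
```

Emit:
drive_tool([
  [[0.0015,0,0],0,0.03],
])

```text
t: 9.55
tool_pos: [0.4552, 0.1071, 0.1766]
eef_rot: [3.073, 1.569, -2.958]
wrist_force: [-4.6, -0.9, 6.8]
grip_width: 0.0337
```

Emit:
drive_tool([
  [[0.001,0,0],0,0.03],
])

```text
t: 9.65
tool_pos: [0.4551, 0.1071, 0.1758]
eef_rot: [3.077, 1.568, -2.954]
wrist_force: [-4.7, -1.4, 8.1]
grip_width: 0.0334
```

Emit:
drive_tool([
  [[0.001,0,0],0,0.03],
])

```text
t: 9.75
tool_pos: [0.455, 0.1071, 0.1747]
eef_rot: [3.05, 1.568, -2.982]
wrist_force: [-4.4, -0.7, 5.1]
grip_width: 0.0336
```

Emit:
drive_tool([
  [[0.001,0,0],0,0.03],
])

```text
t: 9.85
tool_pos: [0.455, 0.1071, 0.1735]
eef_rot: [3.004, 1.568, -3.027]
wrist_force: [-4.7, -0.8, 5.0]
grip_width: 0.0333
```

Emit:
drive_tool([
  [[0.001,0,0],0,0.03],
])

```text
t: 9.95
tool_pos: [0.4551, 0.1072, 0.1724]
eef_rot: [2.992, 1.568, -3.039]
wrist_force: [-5.5, -1.4, 4.8]
grip_width: 0.0337
```

Emit:
drive_tool([
  [[0.001,0,0],0,0.03],
])

```text
t: 10.05
tool_pos: [0.4551, 0.1072, 0.1713]
eef_rot: [2.994, 1.568, -3.037]
wrist_force: [-4.9, -1.2, 4.2]
grip_width: 0.0337
```

Emit:
drive_tool([
  [[0.0005,0,0],0,0.03],
  [[0,0,0],0,0.03],
  [[0,0,0],0,0.03],
])

```text
t: 10.35
tool_pos: [0.4551, 0.1072, 0.1706]
eef_rot: [2.987, 1.568, -3.044]
wrist_force: [-6.5, -1.3, 2.3]
grip_width: 0.0334
```

Emit:
drive_tool([
  [[0.0005,0,0],0,0.03],
  [[0,0,0],0,0.03],
  [[0,0,0],0,0.03],
])

```text
t: 10.65
tool_pos: [0.4551, 0.1072, 0.1702]
eef_rot: [2.987, 1.568, -3.044]
wrist_force: [-5.4, -1.9, 2.8]
grip_width: 0.0335
```

Emit:
drive_tool([
  [[0.0005,0,0],0,0.03],
  [[0,0,0],0,0.03],
  [[0,0,0],0,0.03],
])

```text
t: 10.95
tool_pos: [0.4551, 0.1072, 0.17]
eef_rot: [2.989, 1.568, -3.042]
wrist_force: [-4.9, -1.2, 4.8]
grip_width: 0.0335
```

Emit:
drive_tool([
  [[0.0005,0,0],0,0.03],
  [[0,0,0],0,0.03],
  [[0,0,0],0,0.03],
])

```text
t: 11.25
tool_pos: [0.4551, 0.1072, 0.1697]
eef_rot: [2.978, 1.568, -3.053]
wrist_force: [-6.3, -1.6, 8.2]
grip_width: 0.0336
```

Emit:
drive_tool([
  [[0.0005,0,0],0,0.03],
  [[0,0,0],0,0.03],
  [[0,0,0],0,0.03],
])

```text
t: 11.55
tool_pos: [0.4551, 0.1072, 0.1695]
eef_rot: [2.997, 1.568, -3.034]
wrist_force: [-6.9, -1.4, 9.8]
grip_width: 0.0335
```

Emit:
drive_tool([
  [[0.0003,0,0],0,0.03],
  [[0,0,0],0,0.03],
  [[0,0,0],0,0.03],
  [[0,0,0],0,0.03],
  [[0,0,0],0,0.03],
])

```text
t: 12.05
tool_pos: [0.4551, 0.1072, 0.1693]
eef_rot: [3.004, 1.569, -3.027]
wrist_force: [-5.9, -0.8, 11.0]
grip_width: 0.0336
```

```bash
python3 -c "
from h import *
s,R=rep([.4551,.1072,.1695])
print(s['torque'])"
```

```text
t 12.05 pos [0.4551 0.1072 0.1693] F [-5.9 -0.8 11. ] w 0.0336 j [ 0.08  0.24  1.93 -0.    0.98 -1.74]
tool y [-0.249  0.968  0.   ] z [ 0.968  0.249 -0.002] x [-2.3e-03 -3.0e-04 -1.0e+00]
shift tool xyz mm [-0.2  0.   0. ]
[-0.16523169  1.48608292 -0.01858031]
```

Underside is at 0.0433 with about 10–11 N at standstill: the force rose with 0.9 mm of travel, which matches the pad stiffness. I'll release and rise.

Emit:
drive_tool([
  [[0,0,0],0,0.05],
  [[0,0,0],0,0.05],
  [[0,0,0],0,0.05],
  [[-0.002,0,0],0,0.05],
  [[-0.02,0,0],0,0.05],
  [[-0.03,0,0],0,0.05],
  [[-0.04,0,0],0,0.05],
  [[0,0,0],0,0.05],
])

```text
t: 12.85
tool_pos: [0.4593, 0.1076, 0.2657]
eef_rot: [-0.156, 1.559, 0.096]
wrist_force: [0.4, 0.2, -0.1]
grip_width: 0.0501
```

```bash
python3 -c "
from h import *
rep([.538,.237,.26])"
```

```text
t 12.85 pos [0.4593 0.1076 0.2657] F [ 0.4  0.2 -0.1] w 0.0501 j [ 0.08  0.14  1.78  0.    1.21 -1.74]
tool y [-0.249  0.968 -0.002] z [0.968 0.249 0.011] x [ 0.0113  0.0011 -0.9999]
shift tool xyz mm [  6.7 105.7 108.4]
```

Emit:
drive_tool([
  [[0,0.01,0.02],0,0.0],
  [[0,0.02,0.03],0,0.0],
  [[0,0.03,0.03],0,0.0],
  [[0,0.03,0.02],0,0.0],
  [[0,0.0157,0.0084],0,0.0],
  [[0,0,0],0,0.0],
  [[0,0,0],0,0.0],
])

```text
t: 13.55
tool_pos: [0.534, 0.2359, 0.2602]
eef_rot: [-2.638, 1.568, -2.386]
wrist_force: [-0.6, -0.2, 0.3]
grip_width: 0.0006
```

```bash
python3 - <<'E'
from h import *
from station import manip
for n in("side",): np.savez(n+"3.npz",**manip.capture(n))
s=load("side3");S,R=rep([.538,.237,.21])
a=S["tool_pos"]-[0,0,.097]
print((proj(s,[a,[.5045,.228,.13]])-[155,120]+.4)*5)
cv2.imwrite("pics/p.png",cv2.resize(s["img"][120:240,155:275],None,fx=5,fy=5,interpolation=cv2.INTER_CUBIC))
E
```

```text
t 13.6 pos [0.5339 0.2354 0.2605] F [ 0.9  0.5 -0.2] w 0.0004 j [ 0.3   0.32  1.55 -0.    1.27 -1.53]
tool y [-0.249  0.968 -0.001] z [ 0.968  0.249 -0.002] x [-0.0014 -0.0014 -1.    ]
shift tool xyz mm [50.5  0.5  4.4]
[[225.74397189 123.56582654]
 [192.01869002 194.88074048]]
```

View pics/p.png

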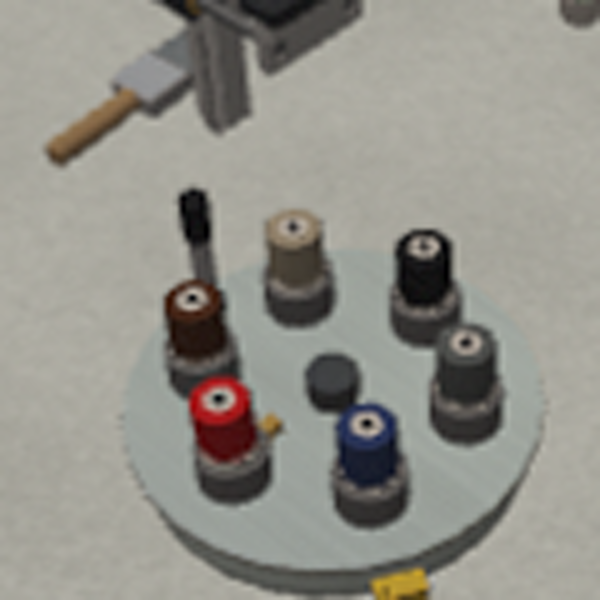

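The red spool sits upright in its cup with its top at (220,398). The post head is at (193,193), where it was predicted, and the closed fingers hang behind it. I'll lower and push.

Emit:
drive_tool([
  [[0.02,0,0],0,0.0],
  [[0.02,0,0],0,0.0],
  [[0.0105,0,0],0,0.0],
  [[0,0,0],0,0.0],
  [[0,0,-0.004],0,0.0],
  [[0,0,-0.004],0,0.0],
  [[0,0,-0.003],0,0.0],
  [[0,0,-0.002],0,0.0],
])

```text
t: 14.4
tool_pos: [0.5221, 0.2334, 0.2111]
eef_rot: [0.044, 1.569, 0.296]
wrist_force: [1.5, 0.4, 0.3]
grip_width: 0.0005
```

Emit:
drive_tool([
  [[0,0,-0.002],0,0.0],
  [[0,0,-0.002],-1,0.0],
  [[0,0,-0.002],-1,0.0],
])

```text
t: 14.7
tool_pos: [0.517, 0.2325, 0.2109]
eef_rot: [0.351, 1.568, 0.639]
wrist_force: [1.8, 2.9, 1.4]
grip_width: 0.0004
```

Emit:
drive_tool([
  [[0,0,-0.004],-2.1,0.0],
  [[0,0,-0.004],-2.1,0.0],
  [[0,0,-0.004],-2.1,0.0],
  [[0,0,-0.004],-2.1,0.0],
  [[0,0,-0.004],-2.1,0.0],
])

```text
t: 15.2
tool_pos: [0.4989, 0.2278, 0.211]
eef_rot: [0.639, 1.562, 1.11]
wrist_force: [1.7, 9.6, 0.1]
grip_width: 0.0006
```

```bash
python3 - <<'E'
from h import *
S,R=rep()
C=np.array([.531,.1268]);v=S["tool_pos"][:2]-C
print("r",np.hypot(*v),"ang",np.degrees(np.arctan2(v[1],v[0])),"tooly ang",np.degrees(np.arctan2(R[1,1],R[0,1])),"Ftool",R.T@S["wrist_force"])
E
```

```text
t 15.2 pos [0.4989 0.2278 0.211 ] F [1.7 9.6 0.1] w 0.0006 j [ 0.3   0.3   1.71  0.01  1.12 -1.75]
tool y [-0.454  0.891  0.005] z [0.891 0.454 0.007] x [ 0.0038  0.0076 -1.    ]
r 0.10602013238395763 ang 107.6514472833349 tooly ang 116.9713210293238 Ftool [-7.01429958e-03  7.81551985e+00  5.86873328e+00]
```

Emit:
drive_tool([
  [[0,0.0015,-0.004],-2.1,0.0],
  [[0,0.001,-0.004],-2.1,0.0],
  [[0,0.0007,-0.004],-2.1,0.0],
  [[0,0.0007,-0.004],-2.1,0.0],
])

```text
t: 15.6
tool_pos: [0.4835, 0.2221, 0.211]
eef_rot: [0.155, 1.564, 0.773]
wrist_force: [3.6, 5.4, 0.1]
grip_width: 0.0007
```

```bash
cat > p.py <<'E'
from h import *
S,R=rep()
C=np.array([.531,.1268]);v=S["tool_pos"][:2]-C
print("r",np.hypot(*v),"ang",np.degrees(np.arctan2(v[1],v[0])),"tooly ang",np.degrees(np.arctan2(R[1,1],R[0,1])),"Ftool",R.T@S["wrist_force"])
E
python3 p.py
```

```text
t 15.6 pos [0.4835 0.2221 0.211 ] F [3.6 5.4 0.1] w 0.0007 j [ 0.3   0.28  1.74  0.    1.11 -1.89]
tool y [-0.58   0.815  0.001] z [0.815 0.58  0.006] x [ 0.0047  0.0046 -1.    ]
r 0.10642684378015874 ang 116.48671983115526 tooly ang 125.42910048198284 Ftool [-0.05359627  2.31825526  6.09681652]
```

Emit:
drive_tool([
  [[0,0.0009,-0.004],-2.1,0.0],
  [[0,0.0009,-0.004],-2.1,0.0],
  [[0,0.0007,-0.004],-2.1,0.0],
  [[0,0.0007,-0.004],-2.1,0.0],
])

```text
t: 16.0
tool_pos: [0.4679, 0.213, 0.2107]
eef_rot: [-0.491, 1.569, 0.275]
wrist_force: [0.7, 1.0, 0.5]
grip_width: 0.0004
```

```bash
python3 p.py
```

```text
t 16.0 pos [0.4679 0.213  0.2107] F [0.7 1.  0.5] w 0.0004 j [ 0.29  0.26  1.78 -0.    1.11 -2.04]
tool y [-0.693  0.721 -0.001] z [0.721 0.693 0.001] x [ 1.5e-03  4.0e-04 -1.0e+00]
r 0.10681176224338973 ang 126.23652909875752 tooly ang 133.88300831792554 Ftool [-0.50345003  0.18644699  1.21676885]
```

Emit:
drive_tool([
  [[0,0.0007,-0.004],-2.1,0.0],
  [[0,0.0007,-0.004],-2.1,0.0],
  [[0,0,0],0,0.0],
  [[0,0,0],0,0.0],
  [[0,0,0],0,0.0],
  [[0,0,0],0,0.0],
  [[0,0,0],0,0.0],
  [[0,0,0],0,0.0],
])

```text
t: 16.8
tool_pos: [0.4609, 0.2082, 0.2103]
eef_rot: [1.618, 1.571, 2.455]
wrist_force: [-0.1, -0.2, -0.0]
grip_width: 0.0011
```

Emit:
drive_tool([
  [[0,0,0.005],0,0.0],
  [[0,0,0.01],0,0.0],
  [[0,0,0.01],0,0.0],
  [[-0.02,0,0],0,0.0],
  [[-0.03,0,0],0,0.0],
  [[-0.03,0,0],0,0.0],
  [[0,0,0.04],0,0.0],
  [[0,0,0.02],0,0.0],
])

```text
t: 17.6
tool_pos: [0.5203, 0.2735, 0.2921]
eef_rot: [-0.334, 1.565, 0.502]
wrist_force: [0.5, -0.1, 0.1]
grip_width: 0.0007
```

```bash
python3 - <<'E'
from h import *
from station import manip
for n in("side","top"): np.savez(n+"4.npz",**manip.capture(n))
s=load("side4");S,R=rep()
print((proj(s,[[.4553,.106,.064]])-[155,120]+.4)*5)
cv2.imwrite("pics/e.png",cv2.resize(s["img"][120:255,155:285],None,fx=4,fy=4,interpolation=cv2.INTER_CUBIC))
# predicted red top after 60 deg (side frame)
C=.53085+.12547j; p=C+.078*np.exp(1j*np.radians(-105.58)); q=C+.106*np.exp(1j*np.radians(164.4))
P=proj(s,[[p.real,p.imag,.105],[q.real,q.imag,.13]]);print("pred px",P)
h=cv2.cvtColor(s["img"],cv2.COLOR_BGR2HSV)
m=cv2.inRange(h,(0,120,50),(8,255,255));m[:150]=0;m[260:]=0;m[:,:180]=0;m[:,280:]=0
print("red centroid",cv2.connectedComponentsWithStats(m)[2:])
E
```

```text
t 17.7 pos [0.52   0.2735 0.2902] F [ 0.1 -1.  -0.3] w 0.0005 j [ 0.37  0.3   1.5   0.    1.34 -2.04]
tool y [-0.743  0.669 -0.   ] z [0.669 0.743 0.002] x [ 0.0019  0.0014 -1.    ]
[[230.72783123 445.68727493]]
pred px [[227.91599327 203.68652305]
 [180.5957899  185.56279444]]
red centroid (array([[     0,      0,    512,    384, 196515],
       [   197,    196,      1,      1,      1],
       [   204,    199,      1,      1,      1],
       [   222,    200,     12,     11,     58],
       [   202,    202,      1,      1,      1],
       [   223,    210,     11,      7,     32]], dtype=int32), array([[255.5135435 , 191.49223723],
       [197.        , 196.        ],
       [204.        , 199.        ],
       [227.74137931, 205.20689655],
       [202.        , 202.        ],
       [227.75      , 213.625     ]]))
```

View pics/e.png

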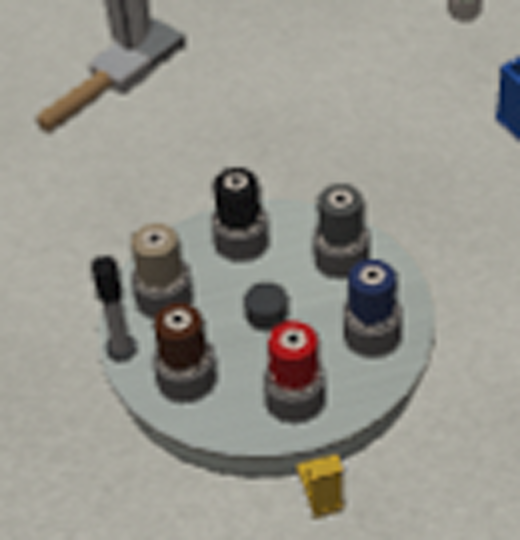

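The red spool's top hole is at (228,204.5) against (227.9,203.7) predicted for one full click with the spool seated. The post is at (181,186) against (180.6,185.6) predicted. The arm is clear, so I'm handing in.

```bash
python3 -c "
from station import manip
print(manip.sign_off())"
```

```text
the job is handed in; nothing more can be done
None
```

The red spool is in the empty cup, and the carousel stands one click counter-clockwise with that cup at the yellow pointer. I handed the job in at about 17.7 s of the 72 s allowed; sign-off reports no verdict.

- **Seating:** I gripped the spool twice, at right angles, to centre it, then lowered it into the cup. The shoe's push peaked at about 8 N. I felt the floor and pressed to about 11 N at the wrist with the arm at rest, about 1 mm into the pad. The underside was then about 3 mm above the seat point.
- **Turning:** I pushed the post with closed fingers until the spring took over. The wrist force reached 9.8 N, because for a moment the fingers also pressed about 8 N sideways on the post. I corrected the path and that dropped to about 2 N.
- **Last check:** In the side view, the red spool's top and the post are within 1 pixel (about 3 mm) of where they should be for one click. The spool looks upright, the arm is clear, and the wrist force is about zero.
- **Not checked:** The pad and wheel angles can't be read directly, so they rest on wrist force and pictures. I also didn't measure whether the bystanders moved; nothing looked disturbed in the part of the side view I looked at.
- **Disagreement:** The two cameras differed by about 2.6 mm in y on the cup position. I worked from the average and checked it against the held spool before lowering it.

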